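Lock up a line of wood type with the cam lever of a proofing galley

TASK

Lock up the line of wood letters in the steel galley: lay the long wooden strip flat and straight in the galley, between the letters and the grey lock-up bar, and let go of it. With the lever still open, slide the bar up until line and strip are closed up against the head stop and the bar bears snugly on them; feel for it and never push bar or lever hard (25 N at most). Then swing the red lever over its centre so that it snaps shut and clamps the line, and leave the shorter strip alone.

Things in the scene. Friction and masses are not known exactly. Their poses are not given: they have to be found in the camera images.
- galley: Steel proofing galley, fixed to the table: bed 336 x 195 mm, 4 mm thick, dark rails 10 mm wide and 20 mm high along both long sides (174 mm clear between). Origin: underside of the bed, 2 mm tailwards of its middle. x runs along the rails to the head end, y across, z up. The aluminium head stop with two brass screws is set by hand: its face lies anywhere from x = 120 to 150 mm, not reported.
- long_strip_mid (a point): Middle (half-way up) of the loose long wooden strip, light brown, 18 x 150 mm, 16 mm high, 30 g, lying on the table at the galley's tail end. y runs along its length, x across its 18 mm, z up. As long as the line of letters, it belongs between letters and lock-up bar (some 85 mm of free bed at the start), its length across the galley.
- short_strip_mid (a point): Middle (half-way up) of the shorter, browner wooden strip, 24 x 110 mm and 16 mm high, about 80 mm from the long one, on either side of it; too short for this line, to be left alone. Axes as the long strip.
- letter_1_mid (a point): Middle (half-way up) of loose wood letter 1 of the line, a wooden block 30 mm (its x, along the galley) by 43 mm (its y, across), 23 mm high, on the galley's bed. From head to tail: head stop, a loose wooden head strip 24 mm thick, the letters; at the start with gaps of some mm in between, which close when pushed from the tail.
- letter_2_mid (a point): Middle (half-way up) of loose wood letter 2 of the line, a wooden block 30 mm (its x, along the galley) by 41 mm (its y, across), 23 mm high, on the galley's bed.
- letter_3_mid (a point): Middle (half-way up) of loose wood letter 3 of the line, a wooden block 30 mm (its x, along the galley) by 37 mm (its y, across), 23 mm high, on the galley's bed.
- letter_4_mid (a point): Middle (half-way up) of loose wood letter 4 of the line, a wooden block 30 mm (its x, along the galley) by 29 mm (its y, across), 23 mm high, on the galley's bed.
- lockbar (a joint): Travel (m) of the grey lock-up bar towards the head, 0 to 0.120. The face of its 165 mm wide jaw lies at galley x = -35 mm + travel (lever open). Friction shoes on the rails: it slides when pushed with about 14 N and stays where left. The jaw is sprung: it yields 1 mm per 4 N, so push = 14 N + jaw pressure. Snug is 3 to 8 N of jaw pressure; over 14 N makes the bar slip back when released.
- bar_push (a point): Point on the flat, upright back face of the lock-up bar (facing the tail), 20 mm to the -y side of the galley's middle line, 18 mm above the table; the face reaches from 6 to 30 mm above the table and is free for 25 mm to the +y side and all along to the -y side, with free bed behind. It moves with the bar; axes as the galley. Cam and lever are on the +y side.
- cam_lever (a joint): Angle (rad) of the cam lever on the bar, 0 open to 1.90 shut, growing counterclockwise seen from above. Open it points tailwards, 10 degrees towards the galley's +y; shut it points to -y, 9 degrees headwards. A spring pushes it open until the cam is over centre at 1.55; then it snaps to 1.90 by itself. It takes up to about 9 N across the grip. Shutting it drives the jaw forward by 3 mm.
- cam_lever_hinge (a point): Point on the upright hinge axis of the cam lever at the height of its grip (38 mm above the table). It travels with the bar: 62 mm tailwards of the jaw's face, 35 mm to the +y side of the galley's middle line.
- lever_grip (a point): Point on the centre line of the lever's red round grip (18 mm thick, lying level, 40 to 103 mm from the hinge), 82 mm from the hinge axis, 38 mm above the table, grip underside 30 mm. Cam and rails reach up to 25 mm, the bar and its shoes on the rails 30 mm, the hub at the hinge 41 mm above the table.
Not all that is in view belongs to the job. What is shaped like the part that bears letter_4_mid but pink or purple is not meant.

How it is judged:
On the way, in this order (a step that is already met when the one before it is completed fails the run):
1. the long strip lies flat and roughly straight in the galley between letters and bar, released, the lever open (z of long_strip_mid in the frame of galley between 0.009 and 0.0145 m and angle between long_strip_mid's own z axis and vertical below 0.08 rad and y of long_strip_mid in the frame of galley between -0.016 and 0.016 m and x of long_strip_mid in the frame of galley between -0.028 and 0.092 m and angle between the y axis of long_strip_mid and the y axis of galley, either way round below 0.2 rad and contact force between the fingers and long_strip below 0.05 N and value of joint cam_lever below 0.25 rad), for 0.2 s.
2. with the lever open, the bar bears on the strip with more than 1.5 N (contact force between lockbar and long_strip above 1.5 N and value of joint cam_lever below 0.25 rad), for 0.2 s.
3. the lever is over centre (value of joint cam_lever above 1.75 rad), for 0.2 s.
At the end, for the whole second after the job is handed in: Lever shut past centre (over 1.8 rad); bar pressing on the long strip with over 8 N; strip flat on the bed, at rest, within 16 mm of the galley's middle line, square within 0.05 rad; the four letters upright on the bed, square within 0.07 rad; short strip not moved (10 mm) (value of joint cam_lever above 1.8 rad and contact force between lockbar and long_strip above 8 N and z of long_strip_mid in the frame of galley between 0.009 and 0.0145 m and angle between each of long_strip_mid, letter_1_mid, letter_2_mid, letter_3_mid, letter_4_mid's own z axis and vertical below 0.08 rad and y of long_strip_mid in the frame of galley between -0.016 and 0.016 m and angle between the y axis of long_strip_mid and the y axis of galley, either way round below 0.05 rad and angle between the x axis of each of letter_1_mid, letter_2_mid, letter_3_mid, letter_4_mid and the x axis of galley, either way round below 0.07 rad and z of letter_1_mid in the frame of galley between 0.0125 and 0.0185 m and x of each of letter_1_mid, letter_2_mid, letter_3_mid, letter_4_mid in the frame of galley above 0.076 m and z of letter_2_mid in the frame of galley between 0.0125 and 0.0185 m and z of letter_3_mid in the frame of galley between 0.0125 and 0.0185 m and z of letter_4_mid in the frame of galley between 0.0125 and 0.0185 m and linear speed of long_strip below 0.02 m/s and distance of short_strip_mid from where it was at the start of the episode below 0.01 m); the robot touches nothing.
It fails at once if the bar or lever is pushed with more than 25 N (contact force between any of the fingers, the arm and lockbar above 25 N).
It fails at once if the shorter strip is moved by more than 10 mm (distance of short_strip_mid from where it was at the start of the episode above 0.01 m).
It also fails if it takes over 64 s, if anything falls off the work surface, if the arm or the gripper's body presses on something with over 40 N, if the wrist force passes 120 N, or if a joint passes its speed limit or range.

ROBOT

A 6-joint arm with a two-finger parallel gripper is mounted at the origin on the work surface; the furniture and walls round the work are solid. World frame = base frame: x ahead of the robot, y to its left, z up, the work surface at z = 0. Lengths are in m, angles in rad, forces in N, time in s.
With the tool pointing down it reaches from about 0.425 to 0.95 m from the base axis. Payload 3.5 kg.
Tool frame: the origin (TCP) lies midway between the tips of the shut fingers; the grasp point (between the pads) lies ctrl.hold_point_z behind it (ctrl.hold_point_z is the distance from the TCP to the grasp point, in m); z points along the fingers, x is the direction in which the jaws open and shut, and the axes are right-handed (so a half turn about z gives the same grasp; the last joint's range is limited). The gripper opens to 85 mm and grips with 20 to 120 N. Pads are 22 mm wide; open, the fingers measure 114 mm over their backs; the gripper's body (76 mm by 85 mm) begins 54 mm behind the grasp point. The pads swing forward as they close: fully open they stand 13 mm farther back than shut.
Start: joints at [1.125, 0.286, 1.577, -0, 1.279, -0.15], TCP at [0.197, 0.646, 0.231] pointing down, gripper open.
Joint ranges: [-2.77, 2.77], [-0.9, 2.22], [0.21, 2.48], [-1.53, 4.67], [0.24, 2.81], [-2.84, 2.84]. Speed limits (rad/s): [2.79, 2.79, 3.14, 3.14, 3.14, 3.14].

INTERFACE

Orientations are given as a unit quaternion [x, y, z, w].
In Python, from plant import ctrl gives the robot as it stands.
- The arm moves only by the tool step_arm, never from a script. Its arguments are lists of equal length, an entry for each row: "gripper": the gripper's target within -1 to 1 (shut at 1, half-way at 0, fully open at -1); "linear": the shift along the tool's x, y, z in m, a list of three; "delta_rot": the turn, a rotation vector about the tool's x, y, z in degrees, a list of three. A call has 1 to 20 rows; each row is the pose to reach, as a shift and turn from the pose commanded when the call began, along the tool's axes at that moment; what a row does not reach only later rows make up. A row lasts 1/8 s, in which the tool goes at most 62.5 mm and 10.7 degrees, less where a joint would pass 70% of its speed; a pose out of reach is approached as far as the arm can. A call with a gripper value outside its range is refused whole. The fingers move at their own pace and stop on an object; "grip_force" is the grip in N (left out, the last holds). Time passes only in rows, so rows that repeat a pose let the fingers close. It gives the time, the measured TCP pose, the force and the opening at its end, in the units of the state.
- ctrl.get_state(): the state, without advancing time (a new reading comes with each control period).
- ctrl.read_camera(name): name is "side" or "top" or "wrist"; returns a dict with "frame" (400x640x3 uint8, red, green, blue), "fx", "fy", "cx", "cy" (pixels), "k1" (the pictures are not rectified: a ray, as slopes to the right and down, at radius r is drawn at 1 + k1 r^2 times it, then the intrinsics apply), "view" (4x4, takes a point from world to camera coordinates). Camera axes: x right, y down, z forward; pixel columns grow to the right and rows downward; lengths in m; the calibration is good to about 2 mm. A picture is of the moment at which its call begins. There is no depth.
- ctrl.sign_off(): hands the job in, once; it reports no verdict.
The state is a dict: "time": time; "qpos": joint angles; "dq": joint speeds; "joint_efforts": joint torques, N m; "eef_pos": TCP position; "tcp_rot": TCP orientation; "contact_force": force on the tool from outside, world axes, zero at the start; "wrist_torque": the same for the moment, N m; "opening": opening from 0.0 (shut) to 1.0 (fully open).
Only numpy, scipy, OpenCV 4.12 (cv2) and the standard library are available. Lean on these libraries where they do the work, as an engineer would, in place of code of your own. Each camera call takes 0.05 s, during which the arm holds its last target. There are 200 camera calls.

## Working session

There is one attempt and no reset: what is moved stays moved. The work goes in short steps, Python scripts to look and compute and a tool call to move; the robot and the scene stay as the last step left them, time stands still between calls to the robot, and variables do not carry over. Pictures are saved under pics/ and viewed, on a budget of 10 in all, crops included, one or two more only if the job needs it, and the job is handed in when it is done.

Besides the shell and the picture viewer there is one more tool, called as name(argument=value, ...) on one line, values as JSON. step_arm: Moves the arm, as the interface text tells. Its arguments: {"type":"object","properties":{"gripper":{"type":"array"},"linear":{"type":"array"},"delta_rot":{"type":"array"},"grip_force":{"type":"number"}},"required":["gripper","linear","delta_rot"]}

```bash
mkdir -p pics; cat > h.py <<'E'
import numpy as np,cv2
from plant import ctrl
def snap(n,f):
    c=ctrl.read_camera(n); cv2.imwrite('pics/'+f,cv2.cvtColor(c['frame'],cv2.COLOR_RGB2BGR)); np.save('pics/%s.npy'%f,c,allow_pickle=True); return c
def load(f): return np.load('pics/%s.npy'%f,allow_pickle=True).item()
def ray(c,uv):
    uv=np.array(uv,float).reshape(-1,2); d=np.c_[(uv[:,0]-c['cx'])/c['fx'],(uv[:,1]-c['cy'])/c['fy']]
    s=d.copy()
    for _ in range(20): s=d/(1+c['k1']*(s**2).sum(1,keepdims=True))
    V=np.array(c['view']); R,t=V[:3,:3],V[:3,3]
    return -R.T@t, np.c_[s,np.ones(len(s))]@R
def onz(c,uv,z):
    o,d=ray(c,uv); return o+d*((z-o[2])/d[:,2])[:,None]
def proj(c,P):
    V=np.array(c['view']); p=np.atleast_2d(P)@V[:3,:3].T+V[:3,3]; s=p[:,:2]/p[:,2:]
    s=s*(1+c['k1']*(s**2).sum(1,keepdims=True)); return s*[c['fx'],c['fy']]+[c['cx'],c['cy']]
E
python3 - <<'E'
from h import *
a=snap('top','t0.png');b=snap('side','s0.png')
for c in(a,b): print({k:v for k,v in c.items() if k!='frame'}, ray(c,[0,0])[0])
print(ctrl.get_state(),ctrl.hold_point_z)
E
```

```text
{'fx': 433.402992305978, 'fy': 433.402992305978, 'cx': 321.98023241991393, 'cy': 196.90411818016412, 'k1': -0.10650744556938545, 'view': array([[ 0.02514756, -0.99967715,  0.00363188,  0.05375453],
       [-0.98015907, -0.02537076, -0.1965821 ,  0.43253865],
       [ 0.19661078,  0.00138374, -0.98048064,  1.05353284],
       [ 0.        ,  0.        ,  0.        ,  1.        ]])} [0.21546897 0.06325319 1.11780268]
{'fx': 463.9293048398141, 'fy': 463.9293048398141, 'cx': 322.4751006664489, 'cy': 198.7329607545555, 'k1': 0.04433453486189301, 'view': array([[ 0.87141455, -0.49038428,  0.01264677, -0.36050607],
       [-0.2566794 , -0.47778698, -0.84014004,  0.20804091],
       [ 0.41803393,  0.72886409, -0.54222206,  0.98983235],
       [ 0.        ,  0.        ,  0.        ,  1.        ]])} [-0.04623346 -0.79884053  0.71605168]
{'time': 0.1, 'qpos': array([ 1.12500934e+00,  2.87149936e-01,  1.57802841e+00,  1.03653304e-05,
        1.27860049e+00, -1.49977764e-01]), 'dq': array([-0.00089973, -0.0011216 , -0.00305857,  0.00046675,  0.00311772,
        0.00042598]), 'joint_efforts': array([ 1.09204455e-03, -4.07297730e+01, -2.93698758e+01, -1.54878403e-04,
        3.46834509e-03,  3.57083536e-05]), 'eef_pos': array([0.1964685 , 0.64515542, 0.2300381 ]), 'tcp_rot': array([ 8.03590488e-01,  5.95181596e-01, -9.68070165e-04,  5.07656567e-04]), 'contact_force': array([-0.19451529,  0.1928819 , -0.57311638]), 'wrist_torque': array([-0.0281515 ,  0.00295916,  0.02733088]), 'opening': 1.0006531611165377} 0.0187
```

View pics/t0.png

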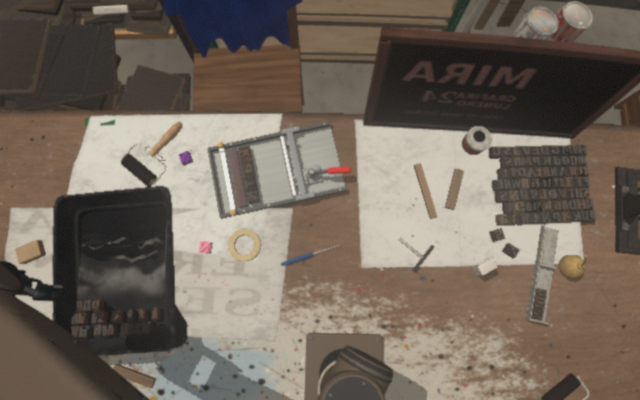

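View pics/s0.png

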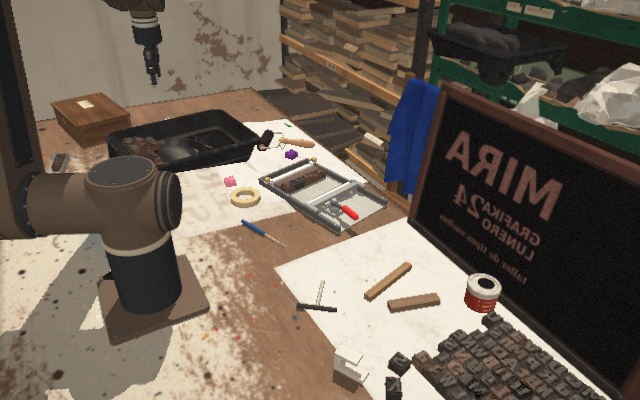

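Top view: galley about (210–350, 125–215) with the head at left, red grip at (338,170), long strip near (426,190), short one near (454,189). The side view agrees. I'll enlarge the galley and fit the strips.

```bash
python3 - <<'E'
from h import *
c=load('t0.png');f=c['frame']
cv2.imwrite('pics/t0c.png',cv2.cvtColor(cv2.resize(f[120:220,203:358],None,fx=5,fy=5,interpolation=cv2.INTER_CUBIC),cv2.COLOR_RGB2BGR))
hsv=cv2.cvtColor(f,cv2.COLOR_RGB2HSV)
print(hsv[190,426],hsv[189,454],hsv[190,440],hsv[170,338])
m=((hsv[...,1]>70)&(hsv[...,0]<25)).astype(np.uint8); m[:, :405]=0; m[:,470:]=0; m[:155]=0;m[225:]=0
n,l,s,_=cv2.connectedComponentsWithStats(m)
for i in range(1,n):
    if s[i,4]<100: continue
    p=np.argwhere(l==i)[:,::-1].astype(np.float32)
    P=onz(c,p,.016)[:,:2].astype(np.float32)
    print(s[i],cv2.minAreaRect(P),P.mean(0))
r=((hsv[...,1]>150)&((hsv[...,0]<8)|(hsv[...,0]>172))).astype(np.uint8); r[:, :300]=0;r[:,360:]=0;r[:150]=0;r[190:]=0
p=np.argwhere(r)[:,::-1].astype(np.float32);P=onz(c,p,.042)[:,:2].astype(np.float32);print('red',len(p),cv2.minAreaRect(P),P.mean(0))
E
```

```text
[ 15  90 148] [ 14  76 135] [ 19  27 207] [  1 173 208]
[415 164  21  54 334] ((0.4612981081008911, -0.20430125296115875), (0.14509360492229462, 0.016428308561444283), 16.06047248840332) [ 0.46060327 -0.20447557]
[447 170  15  38 285] ((0.46835893392562866, -0.28259342908859253), (0.019951803609728813, 0.10357975959777832), 74.70537567138672) [ 0.4678972  -0.28241286]
red 108 ((0.5040282011032104, 0.022903116419911385), (0.013268087059259415, 0.0565238855779171), 1.5432227849960327) [0.5036532  0.02309285]
```

View pics/t0c.png

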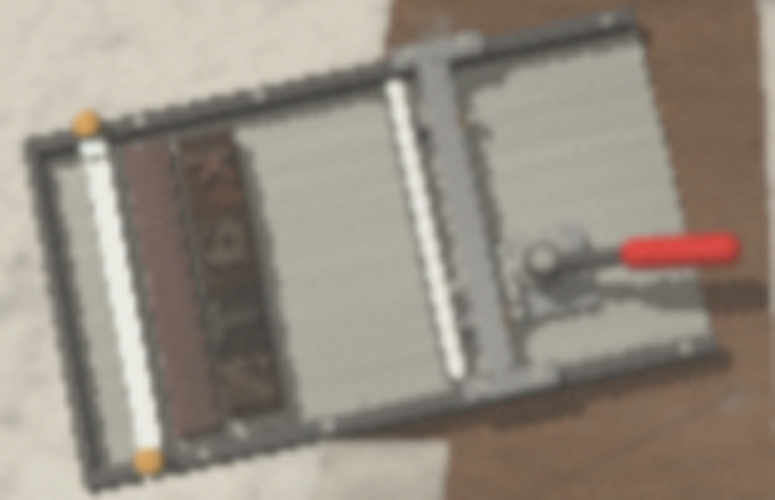

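The crop shows the galley outline corners (crop pixels) at about (28,145), (92,488), (728,352) and (635,12). The hub is at (545,260), the jaw's front edge runs (387,82)–(455,378), and the letters' tail edge runs (238,130)–(285,410).

```bash
cat >> h.py <<'E'
def rot(c,p): return np.array([[np.cos(c),-np.sin(c)],[np.sin(c),np.cos(c)]])@p
E
python3 - <<'E'
from h import *
c=load('t0.png')
def P(uv,z): return onz(c,np.array(uv)/5+[203,120],z)[:,:2]
hu,hl,tl,tu=P([(28,145),(92,488),(728,352),(635,12)],.024)
for a,b in((hu,hl),(hl,tl),(tl,tu),(tu,hu)):
    d=b-a; print(np.linalg.norm(d),np.degrees(np.arctan2(*d[::-1])))
d=(hu-tu)/np.linalg.norm(hu-tu)+(hl-tl)/np.linalg.norm(hl-tl)
th=np.arctan2(d[1],d[0]); O=(hu+hl+tl+tu)/4-rot(th,np.array([.002,0]))
print('galley',O,np.degrees(th))
R=lambda p:np.round([rot(-th,q-O)*1000 for q in p],1).tolist()
print('corners',R([hu,hl,tl,tu]))
print('bed tail',R(P([(640,40),(715,345)],.004)))
print('hub (travel-97,35)',R(P([(545,260)],.041)))
print('grip ends',R(P([(622,252),(740,248)],.042)))
print('jaw',R(P([(387,82),(455,378)],.022)),'letters',R(P([(238,130),(285,410)],.027)),'headstop tail face',R(P([(108,150),(158,450)],.022)))
E
```

```text
0.1886868493737178 -165.36034219816315
0.33426685845742726 -76.21327069291571
0.19201075247124325 15.707899757130946
0.33065441026987613 104.34762465161847
galley [0.50622231 0.18177557] 104.06717697935137
corners [[169.2, -94.3], [167.3, 94.3], [-167.0, 96.0], [-161.5, -96.0]]
bed tail [[-162.7, -87.1], [-163.4, 86.9]]
hub (travel-97,35) [[-84.6, 31.9]]
grip ends [[-124.0, 36.6], [-183.6, 47.7]]
jaw [[-24.1, -87.0], [-26.5, 78.2]] letters [[57.9, -76.4], [62.1, 76.7]] headstop tail face [[128.1, -82.7], [130.7, 81.9]]
```

step_arm(gripper=[0, 0, 0, 0, 0, 0, 0, 0, 0, 0, 0, 0, 0, 0, 0, 0, 0, 0, 0, 0], linear=[[-0.385, 0.434, 0], [-0.385, 0.434, 0], [-0.385, 0.434, 0], [-0.385, 0.434, 0], [-0.385, 0.434, 0], [-0.385, 0.434, 0], [-0.385, 0.434, 0], [-0.385, 0.434, 0], [-0.385, 0.434, 0], [-0.385, 0.434, 0], [-0.736, 0.5, 0.04], [-0.736, 0.5, 0.04], [-0.736, 0.5, 0.04], [-0.736, 0.5, 0.04], [-0.736, 0.5, 0.04], [-0.736, 0.5, 0.04], [-0.736, 0.5, 0.04], [-0.736, 0.5, 0.04], [-0.736, 0.5, 0.04], [-0.736, 0.5, 0.04]], delta_rot=[[0, 0, 147], [0, 0, 147], [0, 0, 147], [0, 0, 147], [0, 0, 147], [0, 0, 147], [0, 0, 147], [0, 0, 147], [0, 0, 147], [0, 0, 147], [0, 0, 147], [0, 0, 147], [0, 0, 147], [0, 0, 147], [0, 0, 147], [0, 0, 147], [0, 0, 147], [0, 0, 147], [0, 0, 147], [0, 0, 147]])

```text
time: 2.6
eef_pos: [0.4607, -0.203, 0.1915]
tcp_rot: [0.8, -0.601, 0.0, -0.0]
contact_force: [0.1, -0.5, -0.8]
opening: 0.5
```

```bash
python3 - <<'E'
from h import *
from scipy.spatial.transform import Rotation as Ro
c=snap('wrist','w0.png'); s=ctrl.get_state()
R=Ro.from_quat(s['tcp_rot']).as_matrix()
print(s['time'],s['eef_pos'],R[:,0],R[:,2],s['opening'],s['contact_force'],s['qpos'])
print(ray(c,[0,0])[0],proj(c,[[.461,-.2045,.016]]))
E
```

```text
2.65 [ 0.46073307 -0.20313258  0.19149586] [ 2.78232615e-01 -9.60513703e-01  1.97544286e-04] [ 2.39838311e-04 -1.36191121e-04 -9.99999962e-01] 0.49668777449098594 [ 0.33693584 -0.02104889  0.28401839] [-6.17019262e-01 -5.90142059e-02  2.02945836e+00  3.00661168e-05
  1.17087409e+00  6.71811762e-01]
[ 0.54142249 -0.17915646  0.33437343] [[321.78108957 180.04524368]]
```

View pics/w0.png

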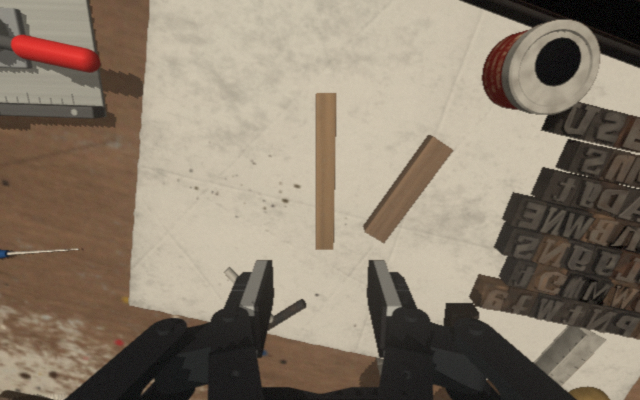

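The wrist view shows the long strip upright at (326, 93–248) and the short one at (408,188). I'll measure both, along with the galley parts in view.

```bash
python3 - <<'E'
from h import *
c=load('w0.png');hsv=cv2.cvtColor(c['frame'],cv2.COLOR_RGB2HSV)
m=((hsv[...,1]>75)&(hsv[...,0]<25)).astype(np.uint8)
m[:80]=0;m[255:]=0;m[:,:300]=0;m[:,460:]=0
n,l,s,_=cv2.connectedComponentsWithStats(m)
for i in range(1,n):
    if s[i,4]<300: continue
    P=onz(c,np.argwhere(l==i)[:,::-1],.016)[:,:2].astype(np.float32); print(s[i],cv2.minAreaRect(P))
E
```

```text
[ 316   93   20  156 2939] ((0.4654926657676697, -0.20645025372505188), (0.1475553810596466, 0.01701926812529564), 15.972517013549805)
[ 364  136   89  106 3116] ((0.47285470366477966, -0.282865047454834), (0.026690581813454628, 0.10874712467193604), 74.17214965820312)
```

step_arm(gripper=[0, 0, 0, 0, 0, 0, 0], linear=[[0.003, -0.003, 0.06], [0.003, -0.003, 0.12], [0.003, -0.003, 0.16], [0.003, -0.003, 0.18], [0.003, -0.003, 0.186], [0.003, -0.003, 0.186], [0.003, -0.003, 0.186]], delta_rot=[[0, 0, 0], [0, 0, 0], [0, 0, 0], [0, 0, 0], [0, 0, 0], [0, 0, 0], [0, 0, 0]])

```text
time: 3.52
eef_pos: [0.4653, -0.2067, 0.0068]
tcp_rot: [0.799, -0.601, 0.001, -0.0]
contact_force: [1.0, 0.4, 0.2]
opening: 0.499
```

step_arm(gripper=[0, 0, 1, 1, 1, 1, 1, 1, 1], linear=[[0, 0, 0.003], [0, 0, 0.003], [0, 0, 0.003], [0, 0, 0.003], [0, 0, 0.003], [0, 0, 0.003], [0, 0, -0.02], [0, 0, -0.06], [0, 0, -0.1]], delta_rot=[[0, 0, 0], [0, 0, 0], [0, 0, 0], [0, 0, 0], [0, 0, 0], [0, 0, 0], [0, 0, 0], [0, 0, 0], [0, 0, 0]], grip_force=30)

```text
time: 4.65
eef_pos: [0.4635, -0.2057, 0.1056]
tcp_rot: [0.799, -0.601, -0.001, 0.0]
contact_force: [0.9, -0.8, 0.0]
opening: 0.202
```

```bash
python3 - <<'E'
from h import *
c=snap('wrist','w1.png');s=ctrl.get_state();print(s['eef_pos'],s['opening'],s['contact_force'])
E
```

```text
[ 0.46692894 -0.20791804  0.11184243] 0.2025731323060344 [ 2.89500555 -0.67580036  2.71088001]
```

View pics/w1.png

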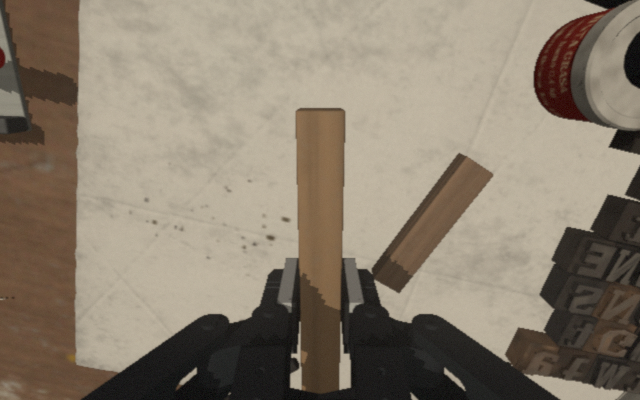

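step_arm(gripper=[1, 1, 1, 1, 1, 1, 1, 1, 1, 1, 1, 1], linear=[[0, 0, -0.04], [-0.06, -0.023, -0.05], [-0.12, -0.047, -0.05], [-0.18, -0.07, -0.05], [-0.24, -0.094, -0.05], [-0.3, -0.117, -0.05], [-0.34, -0.133, -0.05], [-0.37, -0.145, -0.05], [-0.379, -0.149, -0.05], [-0.379, -0.149, -0.05], [-0.379, -0.149, -0.05], [-0.379, -0.149, -0.05]], delta_rot=[[0, 0, 0], [0, 0, 0], [0, 0, 0], [0, 0, 1.8], [0, 0, 1.8], [0, 0, 1.8], [0, 0, 1.8], [0, 0, 1.8], [0, 0, 1.8], [0, 0, 1.8], [0, 0, 1.8], [0, 0, 1.8]])

```text
time: 6.2
eef_pos: [0.5027, 0.1982, 0.1553]
tcp_rot: [0.789, -0.615, 0.0, 0.0]
contact_force: [-0.6, -0.1, -0.3]
opening: 0.202
```

```bash
python3 - <<'E'
from h import *
c=snap('wrist','w2.png');s=ctrl.get_state();print(s['time'],s['eef_pos'],s['tcp_rot'],s['opening'],s['contact_force'])
E
```

```text
6.25 [0.50268171 0.19828269 0.15534086] [ 7.88882042e-01 -6.14544645e-01  3.28329669e-05  5.13048486e-05] 0.20147626540482136 [-0.75558553 -0.84135487  0.42562276]
```

View pics/w2.png

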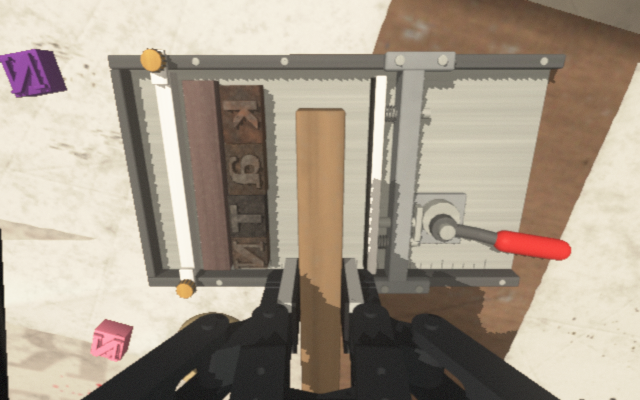

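Clear view: far rail at v≈55 (u 110–563), near rail at v≈287 (u 150–518), the jaw's front edge at u≈370 and the letters' tail edge at u≈266, with the hub at (448,232). The held strip hangs at u≈321, between the letters and the jaw.

```bash
python3 - <<'E'
from h import *
c=load('w2.png')
P=lambda uv,z:onz(c,uv,z)[:,:2]
hu,hl,tl,tu=P([(109,55),(150,287),(518,287),(564,55)],.024)
for a,b in((hu,hl),(hl,tl),(tl,tu),(tu,hu)):
    d=b-a; print(np.linalg.norm(d),np.degrees(np.arctan2(*d[::-1])))
d=(hu-tu)/np.linalg.norm(hu-tu)+(hl-tl)/np.linalg.norm(hl-tl)
th=np.arctan2(d[1],d[0]); O=(hu+hl+tl+tu)/4-rot(th,np.array([.002,0]))
print('galley',O,np.degrees(th))
R=lambda p:np.round([rot(-th,np.array(q)-O)*1000 for q in p],1).tolist()
print('corners',R([hu,hl,tl,tu]))
print('hub',R(P([(446,233)],.041)),'grip',R(P([(497,240),(570,250)],.040)))
print('jaw',R(P([(374,78),(367,268)],.024)),'letters',R(P([(264,86),(268,268)],.027)),'stop',R(P([(166,84),(193,268)],.024)))
print('tcp',R([[.5027,.1983]]))
E
```

```text
0.1915172223165139 -165.91915882937946
0.3292780114177714 -75.85287053588699
0.19171172683064303 14.665759911471916
0.32732117488427426 104.17982406692367
galley [0.51434443 0.18663884] 104.16347676551834
corners [[166.0, -95.8], [166.3, 95.8], [-163.0, 95.9], [-161.3, -95.9]]
hub [[-85.8, 35.9]] grip [[-127.9, 42.5], [-188.6, 51.4]]
jaw [[-25.3, -80.2], [-27.0, 76.7]] letters [[55.2, -74.7], [59.4, 75.0]] stop [[127.8, -76.0], [125.6, 76.6]]
tcp [[14.2, 8.4]]
```

step_arm(gripper=[1, 1, 1, 1, 1, 1, 1], linear=[[-0.0015, -0.0075, 0.05], [-0.0015, -0.0075, 0.095], [-0.0015, -0.0075, 0.125], [-0.0015, -0.0075, 0.138], [-0.0015, -0.0075, 0.145], [-0.0015, -0.0075, 0.146], [-0.0015, -0.0075, 0.146]], delta_rot=[[0, 0, 0], [0, 0, 0], [0, 0, 0], [0, 0, 0], [0, 0, 0], [0, 0, 0], [0, 0, 0]])

```text
time: 7.12
eef_pos: [0.5105, 0.2028, 0.0106]
tcp_rot: [0.789, -0.614, 0.001, -0.001]
contact_force: [0.7, -0.5, -0.8]
opening: 0.2
```

step_arm(gripper=[1, 1, 1], linear=[[0, 0, 0.0005], [0, 0, 0.001], [0, 0, 0.001]], delta_rot=[[0, 0, 0], [0, 0, 0], [0, 0, 0]])

```text
time: 7.5
eef_pos: [0.5095, 0.2026, 0.0085]
tcp_rot: [0.789, -0.614, 0.0, -0.0]
contact_force: [-0.5, -0.7, 0.3]
opening: 0.201
```

step_arm(gripper=[0.4, 0.4, 0.4, 0.4, 0.4, 0.4, 0.4, 0.4], linear=[[0, 0, 0.0005], [0, 0, 0.0005], [0, 0, 0.0005], [0, 0, -0.02], [0, 0, -0.07], [0, 0, -0.13], [0, 0, -0.14], [0, 0, -0.14]], delta_rot=[[0, 0, 0], [0, 0, 0], [0, 0, 0], [0, 0, 0], [0, 0, 0], [0, 0, 0], [0, 0, 0], [0, 0, 0]])

```text
time: 8.5
eef_pos: [0.5098, 0.2027, 0.1491]
tcp_rot: [0.789, -0.614, 0.001, -0.001]
contact_force: [-0.6, 0.0, 0.6]
opening: 0.303
```

```bash
python3 - <<'E'
from h import *
c=snap('wrist','w3.png');s=ctrl.get_state();print(s['time'],s['eef_pos'],s['tcp_rot'],s['opening'],s['contact_force'])
E
```

```text
8.55 [0.50877609 0.20243534 0.14734929] [ 7.89367375e-01 -6.13920669e-01 -4.93537127e-04  5.61913824e-04] 0.29780944611954163 [-0.15512397 -0.49426264 -0.5509573 ]
```

View pics/w3.png

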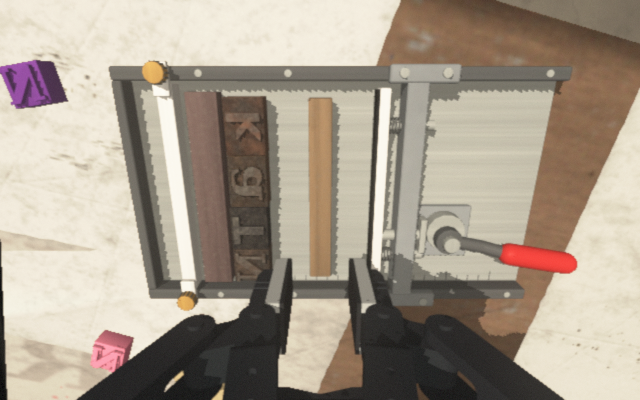

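The strip lies flat and square at u≈320, v 98–277. The bar's back edge runs from about (429,85) to (409,285).

```bash
python3 - <<'E'
from h import *
c=load('w3.png')
P=lambda uv,z:onz(c,uv,z)[:,:2]
hu,hl,tl,tu=P([(110,67),(150,298),(523,298),(572,67)],.022)
d=(hu-tu)/np.linalg.norm(hu-tu)+(hl-tl)/np.linalg.norm(hl-tl)
th=np.arctan2(d[1],d[0]); O=(hu+hl+tl+tu)/4-rot(th,np.array([.002,0]))
print('galley',O,np.degrees(th),np.linalg.norm(hu-hl),np.linalg.norm(hu-tu))
R=lambda p:np.round([rot(-th,np.array(q)-O)*1000 for q in p],1).tolist()
print('strip',R(P([(309,98),(330,98),(330,277),(308,277)],.020)))
print('barback',R(P([(429,85),(418,180),(411,265)],.030)))
print('hub',R(P([(452,245)],.041)),'grip',R(P([(502,253),(575,263)],.040)))
print('jaw',R(P([(379,90),(371,270)],.024)),'letters',R(P([(266,98),(270,280)],.027)))
print('tcp',R([[.5095,.2026]]))
E
```

```text
galley [0.51435171 0.18656479] 104.2601823022067 0.19180786455601995 0.3308751240703915
strip [[25.1, -74.6], [9.6, -74.6], [8.1, 75.9], [27.5, 75.9]]
barback [[-60.0, -83.7], [-58.4, -14.6], [-59.1, 58.7]]
hub [[-86.6, 35.1]] grip [[-127.6, 42.6], [-187.6, 51.5]]
jaw [[-25.8, -80.3], [-26.9, 66.7]] letters [[55.9, -74.8], [59.8, 74.7]]
tcp [[16.7, 0.8]]
```

step_arm(gripper=[1, 1, 1, 1, 1, 1, 1, 1, 1], linear=[[0.05, -0.012, 0], [0.1, -0.023, 0], [0.107, -0.023, 0], [0.107, -0.023, 0.04], [0.107, -0.023, 0.09], [0.107, -0.023, 0.12], [0.107, -0.023, 0.132], [0.107, -0.023, 0.133], [0.107, -0.023, 0.133]], delta_rot=[[0, 0, 0], [0, 0, 0], [0, 0, 0], [0, 0, 0], [0, 0, 0], [0, 0, 0], [0, 0, 0], [0, 0, 0], [0, 0, 0]])

```text
time: 9.68
eef_pos: [0.5591, 0.1048, 0.0165]
tcp_rot: [0.789, -0.614, 0.001, -0.001]
contact_force: [0.6, 0.1, 0.3]
opening: -0.004
```

step_arm(gripper=[1, 1, 1, 1, 1, 1, 1, 1], linear=[[-0.002, 0, 0], [-0.004, 0, 0], [-0.006, 0, 0], [-0.008, 0, 0], [-0.01, 0, 0], [-0.012, 0, 0], [-0.014, 0, 0], [-0.016, 0, 0]], delta_rot=[[0, 0, 0], [0, 0, 0], [0, 0, 0], [0, 0, 0], [0, 0, 0], [0, 0, 0], [0, 0, 0], [0, 0, 0]])

```text
time: 10.68
eef_pos: [0.5542, 0.1199, 0.0153]
tcp_rot: [0.789, -0.614, 0.0, 0.0]
contact_force: [0.6, -4.6, 0.2]
opening: 0.002
```

step_arm(gripper=[1, 1, 1, 1, 1, 1], linear=[[-0.002, 0, 0], [-0.004, 0, 0], [-0.006, 0, 0], [-0.009, 0, 0], [-0.012, 0, 0], [-0.015, 0, 0]], delta_rot=[[0, 0, 0], [0, 0, 0], [0, 0, 0], [0, 0, 0], [0, 0, 0], [0, 0, 0]])

```text
time: 11.42
eef_pos: [0.5516, 0.1306, 0.0154]
tcp_rot: [0.79, -0.613, 0.003, 0.002]
contact_force: [1.1, -13.5, -0.9]
opening: -0.001
```

step_arm(gripper=[1, 1, 1, 1, 1, 1, 1, 1, 1, 1, 1, 1, 1, 1, 1, 1], linear=[[-0.003, 0, 0], [-0.006, 0, 0], [-0.009, 0, 0], [-0.012, 0, 0], [-0.015, 0, 0], [-0.018, 0, 0], [-0.021, 0, 0], [-0.024, 0, 0], [-0.027, 0, 0], [-0.03, 0, 0], [-0.033, 0, 0], [-0.036, 0, 0], [-0.039, 0, 0], [-0.042, 0, 0], [-0.045, 0, 0], [-0.045, 0, 0]], delta_rot=[[0, 0, 0], [0, 0, 0], [0, 0, 0], [0, 0, 0], [0, 0, 0], [0, 0, 0], [0, 0, 0], [0, 0, 0], [0, 0, 0], [0, 0, 0], [0, 0, 0], [0, 0, 0], [0, 0, 0], [0, 0, 0], [0, 0, 0], [0, 0, 0]])

```text
time: 13.42
eef_pos: [0.5404, 0.1747, 0.0154]
tcp_rot: [0.79, -0.613, 0.003, 0.002]
contact_force: [2.4, -12.8, -0.5]
opening: 0.0
```

```bash
python3 - <<'E'
from h import *
c=snap('wrist','w4.png');s=ctrl.get_state();print(s['time'],s['eef_pos'],s['contact_force'],s['wrist_torque'])
E
```

```text
13.475 [0.54040255 0.17464454 0.0154027 ] [  2.18705484 -12.43494703  -0.48118256] [-1.99717297e+00 -3.03763811e-01  1.24832677e-03]
```

View pics/w4.png

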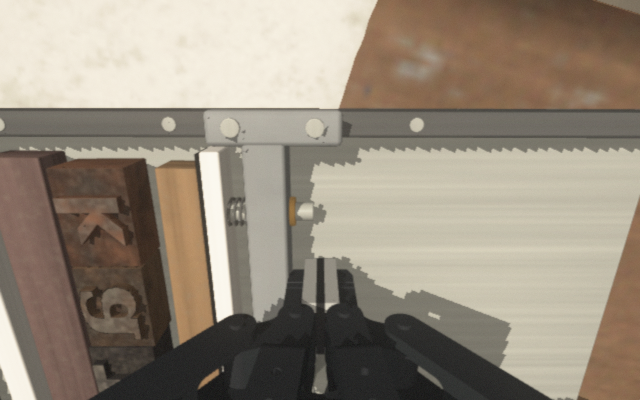

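Jaw and strip are moving together, with a gap of about 10 mm still to close up to the letters. The push reads about 13 N. I'll continue, then feel for contact.

step_arm(gripper=[1, 1, 1, 1, 1, 1, 1, 1, 1], linear=[[-0.002, 0, 0], [-0.004, 0, 0], [-0.006, 0, 0], [-0.008, 0, 0], [-0.01, 0, 0], [-0.012, 0, 0], [-0.014, 0, 0], [-0.016, 0, 0], [-0.016, 0, 0]], delta_rot=[[0, 0, 0], [0, 0, 0], [0, 0, 0], [0, 0, 0], [0, 0, 0], [0, 0, 0], [0, 0, 0], [0, 0, 0], [0, 0, 0]])

```text
time: 14.6
eef_pos: [0.5366, 0.1899, 0.0154]
tcp_rot: [0.79, -0.613, 0.003, 0.002]
contact_force: [3.1, -13.5, -0.4]
opening: -0.003
```

step_arm(gripper=[1, 1, 1, 1], linear=[[-0.001, 0, 0], [-0.002, 0, 0], [-0.003, 0, 0], [-0.003, 0, 0]], delta_rot=[[0, 0, 0], [0, 0, 0], [0, 0, 0], [0, 0, 0]])

```text
time: 15.1
eef_pos: [0.5358, 0.1926, 0.0154]
tcp_rot: [0.79, -0.613, 0.003, 0.003]
contact_force: [2.3, -14.2, -0.0]
opening: -0.002
```

step_arm(gripper=[1, 1, 1], linear=[[-0.0005, 0, 0], [-0.001, 0, 0], [-0.001, 0, 0]], delta_rot=[[0, 0, 0], [0, 0, 0], [0, 0, 0]])

```text
time: 15.48
eef_pos: [0.5356, 0.1935, 0.0154]
tcp_rot: [0.79, -0.613, 0.003, 0.003]
contact_force: [2.7, -13.7, -0.2]
opening: -0.003
```

step_arm(gripper=[1, 1, 1, 1], linear=[[-0.0006, 0, 0], [-0.0012, 0, 0], [-0.0015, 0, 0], [-0.0015, 0, 0]], delta_rot=[[0, 0, 0], [0, 0, 0], [0, 0, 0], [0, 0, 0]])

```text
time: 15.98
eef_pos: [0.5352, 0.1949, 0.0154]
tcp_rot: [0.79, -0.613, 0.003, 0.003]
contact_force: [2.8, -15.0, -0.1]
opening: -0.008
```

step_arm(gripper=[1, 1, 1], linear=[[-0.0005, 0, 0], [-0.001, 0, 0], [-0.001, 0, 0]], delta_rot=[[0, 0, 0], [0, 0, 0], [0, 0, 0]])

```text
time: 16.35
eef_pos: [0.535, 0.1959, 0.0154]
tcp_rot: [0.79, -0.613, 0.003, 0.003]
contact_force: [2.9, -14.5, 0.0]
opening: 0.003
```

step_arm(gripper=[1, 1, 1], linear=[[-0.0005, 0, 0], [-0.001, 0, 0], [-0.001, 0, 0]], delta_rot=[[0, 0, 0], [0, 0, 0], [0, 0, 0]])

```text
time: 16.73
eef_pos: [0.5348, 0.1966, 0.0154]
tcp_rot: [0.79, -0.613, 0.003, 0.003]
contact_force: [2.1, -16.0, -0.3]
opening: -0.001
```

step_arm(gripper=[1, 1, 1], linear=[[-0.0005, 0, 0], [-0.001, 0, 0], [-0.001, 0, 0]], delta_rot=[[0, 0, 0], [0, 0, 0], [0, 0, 0]])

```text
time: 17.1
eef_pos: [0.5347, 0.1971, 0.0154]
tcp_rot: [0.79, -0.613, 0.003, 0.003]
contact_force: [2.4, -17.5, 0.6]
opening: -0.004
```

step_arm(gripper=[1, 1, 1, 1], linear=[[-0.0005, 0, 0], [-0.001, 0, 0], [-0.001, 0, 0], [-0.001, 0, 0]], delta_rot=[[0, 0, 0], [0, 0, 0], [0, 0, 0], [0, 0, 0]])

```text
time: 17.6
eef_pos: [0.5346, 0.1976, 0.0154]
tcp_rot: [0.79, -0.613, 0.004, 0.003]
contact_force: [3.4, -18.5, 0.4]
opening: -0.003
```

```bash
python3 - <<'E'
from h import *
f=[]
for _ in range(4):
    ctrl.read_camera('side'); s=ctrl.get_state(); f.append(s['contact_force'])
f=np.array(f); print(s['time'],s['eef_pos'],-f@[-.246,.969,0])
E
```

```text
17.8 [0.53458394 0.19755601 0.01540414] [18.80237032 18.98503516 18.53582488 18.61884753]
```

Jaw pressure is about 4.7 N, which is snug. I'll back off, lift, and go round to the +y side of the lever.

step_arm(gripper=[1, 1, 1, 1, 1, 1, 1, 1, 1, 1, 1, 1, 1], linear=[[0.002, 0, 0], [0.006, 0, 0], [0.02, 0, 0], [0.025, 0, -0.03], [0.025, 0, -0.08], [0.055, 0.05, -0.08], [0.082, 0.1, -0.08], [0.082, 0.102, -0.08], [0.082, 0.102, -0.05], [0.082, 0.102, -0.02], [0.082, 0.102, -0.015], [0.082, 0.102, -0.015], [0.082, 0.102, -0.015]], delta_rot=[[0, 0, 0], [0, 0, 0], [0, 0, 0], [0, 0, 0], [0, 0, 0], [0, 0, 0], [0, 0, 0], [0, 0, 0], [0, 0, 0], [0, 0, 0], [0, 0, 0], [0, 0, 0], [0, 0, 0]])

```text
time: 19.42
eef_pos: [0.4558, 0.0985, 0.0317]
tcp_rot: [0.789, -0.614, 0.001, -0.001]
contact_force: [-0.1, 1.2, -0.9]
opening: 0.001
```

```bash
python3 - <<'E'
from h import *
c=snap('wrist','w5.png')
s=ctrl.get_state();O=np.array([.51435,.1866]);th=np.radians(104.2)
g=rot(-th,s['eef_pos'][:2]-O)*1000;print(s['time'],s['eef_pos'],g,s['contact_force'])
H=np.array([-7,35.])
for a in list(range(170,270,5)):
    t=np.radians(a);n=np.array([-np.sin(t),np.cos(t)]);e=np.array([np.cos(t),np.sin(t)])
    off=9+15.4*abs(n[0])+11*abs(n[1]); p=H+75*e-off*n; d=p-g; print(a,np.round([-d[0],d[1]],0))
E
```

```text
19.475 [0.45569843 0.09843068 0.03161872] [-71.08766897  78.48807854] [0.03167557 0.58467717 0.71049102]
170 [ 6. -8.]
175 [  9. -16.]
180 [ 11. -23.]
185 [ 12. -29.]
190 [ 14. -34.]
195 [ 14. -40.]
200 [ 15. -46.]
205 [ 15. -52.]
210 [ 14. -58.]
215 [ 13. -65.]
220 [ 11. -71.]
225 [  9. -77.]
230 [  5. -83.]
235 [  2. -89.]
240 [ -2. -95.]
245 [  -7. -100.]
250 [ -13. -105.]
255 [ -19. -109.]
260 [ -25. -113.]
265 [ -32. -116.]
```

View pics/w5.png

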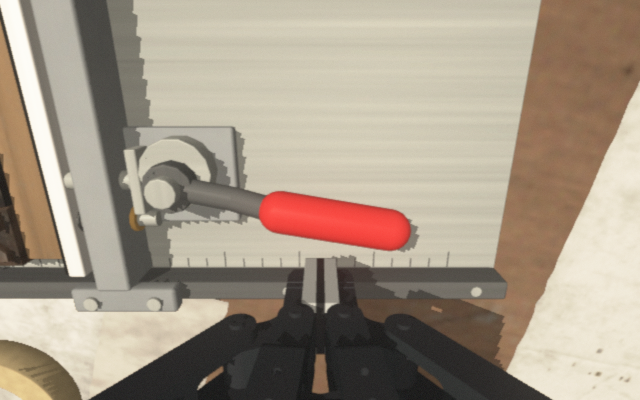

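The fingers stand beside the red grip (262–410, ~220) on its +y side and are clear of it. Now the arc.

step_arm(gripper=[1, 1, 1, 1, 1, 1, 1, 1], linear=[[0.004, -0.004, 0], [0.006, -0.008, 0], [0.008, -0.012, 0], [0.009, -0.016, 0], [0.01, -0.02, 0], [0.011, -0.023, 0], [0.012, -0.029, 0], [0.014, -0.034, 0]], delta_rot=[[0, 0, 0], [0, 0, 0], [0, 0, 0], [0, 0, 0], [0, 0, 0], [0, 0, 0], [0, 0, 0], [0, 0, 0]])

```text
time: 20.48
eef_pos: [0.4867, 0.0935, 0.0288]
tcp_rot: [0.789, -0.614, -0.005, 0.003]
contact_force: [-9.2, 1.4, 3.7]
opening: -0.002
```

step_arm(gripper=[1, 1, 1, 1, 1, 1, 1], linear=[[0, -0.006, 0], [0.001, -0.012, 0], [0.001, -0.018, 0], [0, -0.024, 0], [-0.001, -0.03, 0], [-0.003, -0.036, 0], [-0.005, -0.042, 0]], delta_rot=[[0, 0, 0], [0, 0, 0], [0, 0, 0], [0, 0, 0], [0, 0, 0], [0, 0, 0], [0, 0, 0]])

```text
time: 21.35
eef_pos: [0.5262, 0.1078, 0.0282]
tcp_rot: [0.79, -0.613, -0.004, 0.004]
contact_force: [-6.7, -2.9, 2.1]
opening: 0.004
```

step_arm(gripper=[1, 1, 1, 1, 1, 1], linear=[[-0.003, -0.006, 0], [-0.006, -0.012, 0], [-0.011, -0.019, 0], [-0.016, -0.024, 0], [-0.019, -0.027, 0], [-0.022, -0.029, 0]], delta_rot=[[0, 0, 0], [0, 0, 0], [0, 0, 0], [0, 0, 0], [0, 0, 0], [0, 0, 0]])

```text
time: 22.1
eef_pos: [0.5535, 0.1369, 0.0304]
tcp_rot: [0.789, -0.614, 0.0, -0.0]
contact_force: [-1.6, -1.4, -0.3]
opening: -0.001
```

step_arm(gripper=[1, 1, 1, 1], linear=[[-0.003, -0.002, 0], [-0.006, -0.004, 0], [-0.009, -0.006, 0], [-0.012, -0.008, 0]], delta_rot=[[0, 0, 0], [0, 0, 0], [0, 0, 0], [0, 0, 0]])

```text
time: 22.6
eef_pos: [0.5583, 0.1508, 0.0306]
tcp_rot: [0.789, -0.614, 0.0, -0.001]
contact_force: [-1.0, 0.5, 0.3]
opening: 0.0
```

The force has dropped to about zero, so the lever has probably snapped over. I'll back away, lift clear and look.

step_arm(gripper=[1, 1, 1, 1, 1, 1, 1], linear=[[0.015, 0, 0], [0.02, 0, -0.04], [0.02, 0, -0.1], [0, 0, -0.15], [0, 0.02, -0.17], [0, 0.02, -0.17], [0, 0.02, -0.17]], delta_rot=[[0, 0, 0], [0, 0, 0], [0, 0, 0], [0, 0, 0], [0, 0, 0], [0, 0, 0], [0, 0, 0]])

```text
time: 23.48
eef_pos: [0.5383, 0.1448, 0.1991]
tcp_rot: [0.789, -0.614, -0.0, 0.0]
contact_force: [-0.0, -0.8, -0.1]
opening: -0.002
```

```bash
python3 - <<'E'
from h import *
c=snap('wrist','w6.png');s=ctrl.get_state();print(s['time'],s['eef_pos'],s['contact_force'])
E
```

```text
23.525 [0.5380716  0.14489987 0.198567  ] [-0.21024638 -0.26910346 -0.73734817]
```

View pics/w6.png

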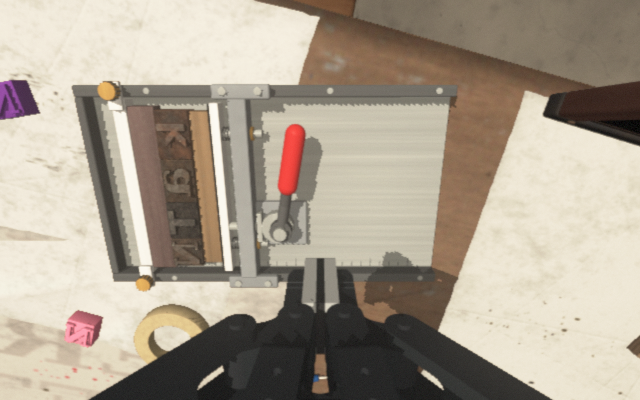

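The line, strip and jaw are closed up. The lever points from about (280,234) to (295,130), so I'll check its angle against the shut position.

```bash
python3 - <<'E'
from h import *
c=load('w6.png');O=np.array([.51435,.1866]);th=np.radians(104.2)
G=lambda uv,z:np.array([rot(-th,q[:2]-O)*1000 for q in onz(c,uv,z)])
hsv=cv2.cvtColor(c['frame'],cv2.COLOR_RGB2HSV)
m=((hsv[...,1]>150)&((hsv[...,0]<8)|(hsv[...,0]>172)));m[:110]=0;m[210:]=0;m[:,:270]=0;m[:,310:]=0
p=np.argwhere(m)[:,::-1];P=G(p,.040).astype(np.float32);r=cv2.minAreaRect(P)
h=G([(279,234)],.041)[0];print(r,'hub',h)
v=P.mean(0)-h;a=np.degrees(np.arctan2(v[1],v[0]))%360;print('dir',a,'lever',np.radians(a-170),np.linalg.norm(v))
vx,vy,_,_=cv2.fitLine(P,cv2.DIST_L2,0,.01,.01).ravel();print('axis',np.degrees(np.arctan2(vy,vx)))
print('strip',G([(190,108),(208,108),(220,264),(203,264)],.020).round(1).tolist(),'jaw',G([(209,104),(226,268)],.024).round(1).tolist())
E
```

```text
((-20.691444396972656, -34.46843338012695), (62.619728088378906, 16.4307804107666), 79.72705841064453) hub [-7.93668006 34.72307938]
dir 259.5811743717215 lever 1.5634864405897027 71.20967319721545
axis 79.87889
strip [[68.9, -77.2], [53.0, -77.2], [56.5, 77.4], [73.9, 77.5]] jaw [[50.5, -80.8], [49.5, 79.8]]
```

The lever stands at about 1.56 rad, only just at dead centre and not shut. I'll go back behind it and nudge it further.

step_arm(gripper=[1, 1, 1, 1, 1, 1, 1, 1, 1, 1, 1, 1], linear=[[0.016, -0.023, 0], [0.016, -0.023, 0.05], [0.016, -0.023, 0.11], [0.016, -0.023, 0.155], [0.016, -0.023, 0.168], [0.016, -0.023, 0.168], [0.012, -0.023, 0.168], [0.008, -0.023, 0.168], [0.004, -0.024, 0.168], [0, -0.024, 0.168], [-0.003, -0.024, 0.168], [-0.005, -0.025, 0.168]], delta_rot=[[0, 0, 0], [0, 0, 0], [0, 0, 0], [0, 0, 0], [0, 0, 0], [0, 0, 0], [0, 0, 0], [0, 0, 0], [0, 0, 0], [0, 0, 0], [0, 0, 0], [0, 0, 0]])

```text
time: 25.02
eef_pos: [0.5613, 0.1567, 0.0323]
tcp_rot: [0.789, -0.614, -0.0, 0.0]
contact_force: [0.1, 0.5, -0.3]
opening: -0.0
```

step_arm(gripper=[1, 1, 1, 1], linear=[[-0.003, 0, 0], [-0.006, -0.001, 0], [-0.009, -0.002, 0], [-0.009, -0.002, 0]], delta_rot=[[0, 0, 0], [0, 0, 0], [0, 0, 0], [0, 0, 0]])

```text
time: 25.52
eef_pos: [0.5612, 0.1659, 0.0323]
tcp_rot: [0.789, -0.614, 0.0, -0.0]
contact_force: [0.2, -0.2, -0.2]
opening: -0.002
```

```bash
cat > lev.py <<'E'
from h import *
import sys
c=snap('top',sys.argv[1]);s=ctrl.get_state()
O=np.array([.51435,.1866]);th=np.radians(104.2)
print(s['time'],s['eef_pos'],rot(-th,s['eef_pos'][:2]-O),s['contact_force'])
hsv=cv2.cvtColor(c['frame'],cv2.COLOR_RGB2HSV)
m=((hsv[...,1]>130)&((hsv[...,0]<8)|(hsv[...,0]>172)));m[:110]=0;m[215:]=0;m[:,:225]=0;m[:,365:]=0
p=np.argwhere(m)[:,::-1];P=onz(c,p,.040)[:,:2].astype(np.float32);print(len(p),P.mean(0) if len(p) else '')
if len(p)>20:
    v=cv2.fitLine(P,cv2.DIST_L2,0,.01,.01).ravel();a=np.degrees(np.arctan2(v[1],v[0]))-104.2;print('lever dir mod 180',a%180,'(shut 99, centre 79)')
E
python3 lev.py t7.png
```

```text
25.575 [0.56117181 0.1657542  0.03231281] [-0.0316946  -0.04027756] [ 0.01153948 -0.8705927   1.15643457]
0
```

There is no contact even past centre, so the lever seems to have closed since; it was probably still travelling in the last picture. I'll back off and look again.

step_arm(gripper=[1, 1, 1, 1, 1, 1, 1], linear=[[0.01, 0, 0], [0.015, 0, -0.04], [0.015, 0, -0.1], [0.012, 0.02, -0.15], [0.012, 0.04, -0.17], [0.012, 0.04, -0.17], [0.012, 0.04, -0.17]], delta_rot=[[0, 0, 0], [0, 0, 0], [0, 0, 0], [0, 0, 0], [0, 0, 0], [0, 0, 0], [0, 0, 0]])

```text
time: 26.45
eef_pos: [0.5252, 0.1437, 0.2012]
tcp_rot: [0.789, -0.614, -0.0, 0.0]
contact_force: [-0.2, -0.3, 0.3]
opening: -0.001
```

```bash
python3 - <<'E'
from h import *
c=snap('wrist','w8.png');s=ctrl.get_state();print(s['time'],s['eef_pos'],s['contact_force'])
E
```

```text
26.5 [0.52502349 0.1438421  0.20061539] [-0.85483023  0.71777502 -0.01649224]
```

View pics/w8.png

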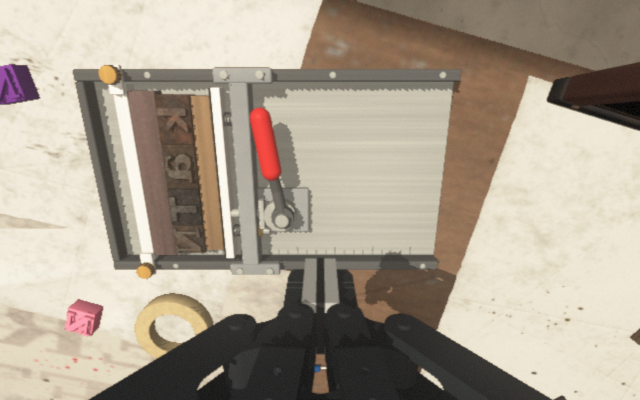

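The lever has gone on headwards, now from about (282,215) to (260,113). I'll measure its angle, wait a little and measure again.

```bash
cat > lw.py <<'E'
from h import *
import sys
O=np.array([.51435,.1866]);th=np.radians(104.2)
c=load(sys.argv[1]) if len(sys.argv)<3 else snap('wrist',sys.argv[1])
G=lambda uv,z:np.array([rot(-th,q[:2]-O)*1000 for q in onz(c,uv,z)])
hsv=cv2.cvtColor(c['frame'],cv2.COLOR_RGB2HSV)
m=((hsv[...,1]>150)&((hsv[...,0]<8)|(hsv[...,0]>172)));m[:95]=0;m[200:]=0;m[:,:230]=0;m[:,310:]=0
P=G(np.argwhere(m)[:,::-1],.040).astype(np.float32);vx,vy,_,_=cv2.fitLine(P,cv2.DIST_L2,0,.01,.01).ravel()
a=np.degrees(np.arctan2(vy,vx))%180;print(P.mean(0),'axis',a,'lever',np.radians(a+10))
print('strip',G([(190,94),(209,94),(222,250),(204,250)],.020).round(1).tolist(),'jaw',G([(210,88),(228,256)],.024).round(1).tolist())
E
python3 lw.py w8.png; python3 lw.py w9.png new
```

```text
[  3.6036274 -35.715126 ] axis 99.53478 lever 1.9117426
strip [[70.4, -76.0], [53.7, -76.0], [55.8, 75.6], [74.1, 75.6]] jaw [[51.1, -81.1], [49.1, 80.3]]
[  3.609214 -35.69624 ] axis 99.50736 lever 1.9112641
strip [[70.3, -75.7], [53.6, -75.7], [55.8, 75.7], [74.1, 75.7]] jaw [[51.1, -80.7], [49.1, 80.4]]
```

step_arm(gripper=[1, 1, 1, 1, 1, 1, 1, 1], linear=[[0, 0, 0], [0, 0, 0], [0, 0, 0], [0, 0, 0], [0, 0, 0], [0, 0, 0], [0, 0, 0], [0, 0, 0]], delta_rot=[[0, 0, 0], [0, 0, 0], [0, 0, 0], [0, 0, 0], [0, 0, 0], [0, 0, 0], [0, 0, 0], [0, 0, 0]])

```text
time: 27.55
eef_pos: [0.5253, 0.1442, 0.2023]
tcp_rot: [0.789, -0.614, 0.0, -0.0]
contact_force: [0.3, -0.3, -0.1]
opening: -0.002
```

```bash
python3 lw.py w10.png new
```

```text
[  3.6040487 -35.666935 ] axis 99.52491 lever 1.9115703
strip [[71.2, -76.4], [54.4, -76.4], [56.4, 75.6], [74.8, 75.6]] jaw [[51.8, -81.5], [49.7, 80.4]]
```

The lever is shut and stable at about 1.90 rad, the line is closed up, and the arm is clear.

```bash
python3 -c "
from plant import ctrl
print(ctrl.sign_off(), ctrl.get_state()['time'])"
```

```text
the job is handed in; nothing more can be done
the job is handed in; nothing more can be done
```

The line is locked up and the job is handed in, at about 27.6 s of the 64 s allowed. I laid the long strip between the letters and the bar, slid the bar up by feel, then swung the lever over centre until it shut. I did not touch the short strip.

**Last checks:**
- **Lever:** it read 1.91 rad in three camera readings over about a second, so it is shut and steady (nominal 1.90).
- **Strip:** it is flat, centred to about 1 mm, and parallel to the jaw as far as the picture shows. Letters and head strip are closed up against the stop.
- **Push on the bar:** it settled at 18.7 N, or about 4.7 N of jaw pressure, which is snug.
- **Push on the lever:** the highest reading was about 10 N. Forces were only read at the end of each move, so peaks within a move were not seen.
- **Arm:** it stood clear, touching nothing.

**Disagreements and gaps:**
- **First lever check:** it read only 1.56 rad, probably because the picture caught the lever still swinging. I went back to nudge it and felt no contact at the end of that move. The next picture showed it shut.
- **Galley position:** the top and wrist cameras differed by about 8 mm; I used the wrist view.
- **Clamp force:** I could not measure it. I expect about 16 N, from the snug pressure plus the lever's 3 mm of drive.

I viewed 10 pictures.

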